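# Thread the axle through the wick-spool stand

## Task

Pick up the axle (the steel rod with the wooden grip) and thread it through the wick-spool stand: through one bushing, the bore of the spool lying in the stand, and the second bushing, until the tip stands a few centimetres out of the far side. Finish while still holding the axle by its wooden grip, still and in line with the bushings, not pressed hard against the stand. Leave the spool on its two rest bars and do not disturb the glue bottle, the roll of tape or the wax block.

Things in the scene. Friction and masses are not known exactly. Their poses are not given: they have to be found in the camera images.
- axle: Axle, loose, 0.11 kg, lying on the bench: wooden grip 80 long x 26 wide x 30 mm high with a steel rod 10 mm in diameter, 190 mm long, round-nosed, in the middle of one end (17 mm collar, 5 mm long, at the root). Origin: centre of the grip's underside; x points from grip to rod tip, z up; rod axis 15 mm above the underside. Take the grip across its 26 mm width; it balances there.
- axle_grip (a point): Middle of the axle's wooden grip, on the rod's axis; axes as the axle's (x towards the tip). The rod begins 40 mm from here.
- axle_tip (a point): End of the axle's rod, on its axis, 230 mm from axle_grip.
- spool_stand: Plywood stand, fixed: base 110 x 120 x 16 mm, two cheeks 76 wide, 14 mm thick, tops 122 mm above the bench, mid-planes 84 mm apart, each with a brass bushing. Origin: centre of the underside; the bushings' common axis is level along the stand's y, 100 mm up. Two bars between the cheeks carry the spool. The axle may enter from either end; the +y end (robot's left) has free bench beside it.
- bush_left (a point): Centre of the bushing in the cheek on the stand's +y side; bore 17 mm, 20 mm long (10 mm either way along the stand's y from here), outer flange 33 mm in diameter. Axes as the stand's.
- bush_right (a point): Centre of the like bushing in the other cheek, 84 mm from bush_left along the stand's -y.
- wick_reel: Spool of white wick with wooden flanges, loose, 54 mm in diameter, 56 mm long, bored through at 25 mm, lying on the rest bars between the cheeks. Origin: its centre, on its axis, which runs along its y; in line with the bushings within about 2 mm.
- glue_bottle: Bystander: glue bottle, 53 mm in diameter, 150 mm tall, loose; origin under its centre.
- masking_tape: Bystander: roll of masking tape, 98 mm in diameter, 25 mm high, loose; origin under its centre.
- wax_block: Bystander: block of yellow wax 77 x 103 x 51 mm, loose; origin under its centre.
Things that resemble listed ones, but are neither listed nor needed, are in the scene too. What is shaped like the wick_reel but turquoise or yellow is not meant.

How it is judged:
By the outcome, as a careful person would: the job done as asked, in the order asked, and still so for the second after the job is handed in, while the arm keeps its last pose, push and grip.
It also fails if it takes over 45 s, if anything falls off the work surface, if the arm or the gripper's body presses on something with over 40 N, if the wrist force passes 120 N, or if a joint passes its speed limit or range.

## Robot

A 6-joint arm with a two-finger parallel gripper is mounted at the origin on the work surface; the furniture and walls round the work are solid. World frame = base frame: x ahead of the robot, y to its left, z up, the work surface at z = 0. Lengths are in m, angles in rad, forces in N, time in s.
With the tool pointing down it reaches from about 0.3 to 0.825 m from the base axis. Payload 5.4 kg.
Tool frame: the origin (TCP) lies at the very end of the fingers, on their centre line; the grasp point (between the pads) lies 19 mm behind it; z points along the fingers, y is the line along which they close (so a half turn about z gives the same grasp; the last joint's range is limited). The gripper opens to 92 mm and grips with 3 to 60 N. Pads are 20 mm wide; open, the fingers measure 128 mm over their backs; the gripper's body (75 mm by 189 mm) begins 69 mm behind the grasp point.
Start: joints at [1.025, 0.158, 1.597, -0, 1.386, -0.21], TCP at [0.189, 0.543, 0.215] pointing down, gripper open.
Joint ranges: [-2.91, 2.91], [-0.94, 2.29], [0.18, 2.7], [-1.29, 4.43], [0.17, 2.64], [-3, 3]. Speed limits (rad/s): [2.57, 2.57, 3.14, 3.14, 3.14, 3.14].

## Interface

Orientations are given as a rotation vector (axis times angle).
In Python, from workcell import bot gives the robot as it stands. Calls block until the motion is done:
- bot.goto(position, orientation): joint-space move of the TCP to a pose.
- bot.line_to(position, rot=None, max_speed=0.15): straight line of the TCP; rot=None keeps the orientation; max_speed is the mean speed in m/s.
- bot.set_joints(angles): joint-space move.
- bot.set_gripper(opening, newtons=None): opening from 0.0 (shut) to 1.0 (fully open); newtons is the grip in N (None keeps the last); returns when the fingers have stopped.
- bot.hold(seconds).
- bot.inverse_kinematics(position, orientation): joint angles nearest the present ones, or None.
- bot.read_camera(name): name is "scene" or "top" or "wrist"; returns a dict with "pixels" (480x640x3 uint8, blue, green, red), "fx", "fy", "cx", "cy" (pixels), "R" (3x3) and "t" (3): a world point X has camera coordinates R X + t. Camera axes: x right, y down, z forward; pixel columns grow to the right and rows downward; lengths in m; the calibration is good to about 2 mm. A picture is of the moment at which its call begins. There is no depth.
A pose or a line that the arm cannot do raises bot.MotionError and nothing moves.
- bot.job_done(): hands the job in; it is judged then, once.
Readings, each from a call of its own:
- bot.current_clock(): time.
- bot.current_joints(): joint angles.
- bot.current_joint_vel(): joint speeds.
- bot.current_effort(): joint torques, N m.
- bot.current_ee_pos(): TCP position.
- bot.current_tool_rot(): TCP orientation.
- bot.current_contact_force(): force on the tool from outside, world axes, zero at the start.
- bot.current_ft_torque(): the same for the moment, N m.
- bot.current_opening(): opening from 0.0 (shut) to 1.0 (fully open).
- bot.current_grip_force(): force on a finger pad.
Only numpy, scipy, OpenCV 4.12 (cv2) and the standard library are available. Lean on these libraries where they do the work, as an engineer would, in place of code of your own. Each camera call takes 0.05 s, during which the arm holds its last target. There are 200 camera calls.

## Working session

There is one attempt and no reset: what is moved stays moved. The work goes in short steps, each a Python script; the robot and the scene stay as the last script left them, time stands still between calls to the robot, and variables do not carry over. Pictures are saved under pics/ and viewed, at most 10 in all, crops included, and the job is handed in when it is done.

```bash
mkdir -p pics; ls
python3 - <<'E'
from workcell import bot
import cv2,numpy as np,pickle
d={}
for n in("scene","top"):
    c=bot.read_camera(n); d[n]=c; cv2.imwrite(f"pics/{n}0.png",c["pixels"]); print(n,c["fx"],c["fy"],c["cx"],c["cy"],np.round(c["R"],3).tolist(),np.round(c["t"],3), np.round(-np.array(c["R"]).T@c["t"],3))
pickle.dump(d,open("c0.pkl","wb")); print(bot.current_clock(),bot.current_tool_rot())
E
```

```text
pics
scene 576.7818129959712 576.7818129959712 316.73852057207637 238.97126613762347 [[0.803, -0.596, -0.013], [-0.39, -0.508, -0.768], [0.451, 0.622, -0.64]] [-0.318  0.349  0.801] [ 0.03  -0.51   0.777]
top 499.9850743345187 499.9850743345187 322.12839134141456 243.15886064962152 [[0.097, -0.995, 0.006], [-0.974, -0.096, -0.203], [0.203, 0.014, -0.979]] [0.087 0.505 1.076] [0.265 0.121 1.155]
0.1 [-5.24962012e-01 -3.09675416e+00  2.50605721e-03]
```

View pics/top0.png

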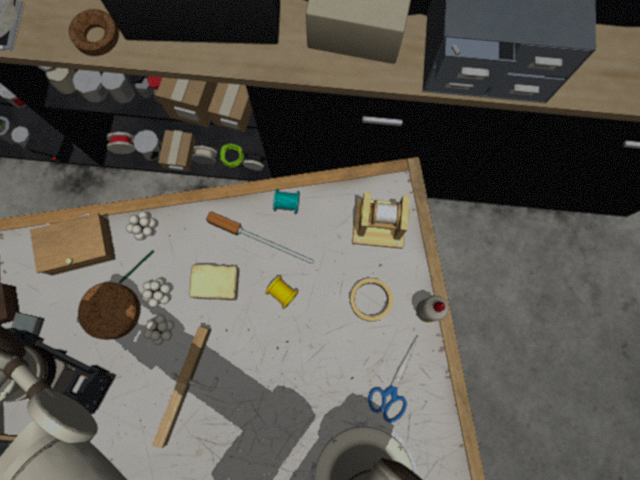

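View pics/scene0.png

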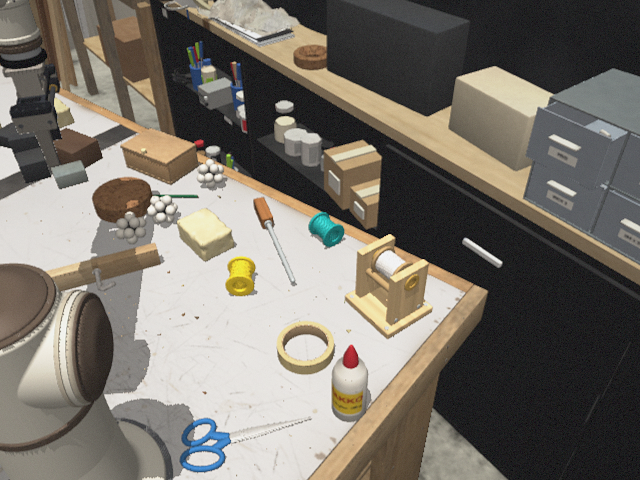

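Top view: the axle has its grip at (223,222) and tip at (313,262). It is the only rod with a wooden grip. The stand is at (382,220) with the white spool at (387,215). The turquoise (286,200) and yellow (282,291) spools are decoys. In the scene view the axle runs (263,212) to (293,281), and the stand is at (390,285). I'll enlarge both.

```bash
cat > h.py <<'E'
import numpy as np,cv2
def ray(c,u,v):
    R=np.array(c["R"]); t=np.array(c["t"])
    return -R.T@t, R.T@np.array([(u-c["cx"])/c["fx"],(v-c["cy"])/c["fy"],1.])
def onz(c,u,v,z):
    o,d=ray(c,u,v); return o+d*(z-o[2])/d[2]
def two(c1,p1,c2,p2):
    A=[];b=[]
    for c,p in((c1,p1),(c2,p2)):
        o,d=ray(c,*p); d/=np.linalg.norm(d); P=np.eye(3)-np.outer(d,d); A.append(P); b.append(P@o)
    return np.linalg.lstsq(np.vstack(A),np.hstack(b),rcond=None)[0]
def proj(c,X):
    p=np.array(c["R"])@X+c["t"]; return np.array([c["fx"]*p[0]/p[2]+c["cx"],c["fy"]*p[1]/p[2]+c["cy"]])
E
python3 - <<'E'
import pickle,cv2,numpy as np
from h import *
d=pickle.load(open("c0.pkl","rb")); T,S=d["top"],d["scene"]
def crop(c,x,y,w,h,k): return cv2.resize(c["pixels"][y:y+h,x:x+w],(w*k,h*k),interpolation=cv2.INTER_CUBIC)
a=np.hstack([crop(T,340,180,80,75,5),crop(S,340,225,100,115,4)[:375]])
b=np.hstack([crop(T,200,200,120,70,3),crop(S,240,190,60,100,3)[:210]])
print(a.shape,b.shape)
b=np.pad(b,((0,0),(0,a.shape[1]-b.shape[1]),(0,0))); cv2.imwrite("pics/m.png",np.vstack([a,b]))
print("grip",onz(T,223,222,.03),"tip",onz(T,313,262,.015),two(T,(313,262),S,(293,281)))
print("spool",onz(T,387,215,.12),two(T,(387,213),S,(390,262)))
# grip mask
hsv=cv2.cvtColor(T["pixels"],cv2.COLOR_BGR2HSV); m=cv2.inRange(hsv,(3,120,60),(18,255,255)); m[:200]=0;m[245:]=0;m[:,:200]=0;m[:,250:]=0
print(cv2.minAreaRect(cv2.findNonZero(m)))
E
```

```text
(375, 800, 3) (210, 540, 3)
grip [0.52571   0.3700023 0.03     ] tip [0.45525797 0.15356743 0.015     ] [0.45461052 0.15348123 0.01863855]
spool [0.55478667 0.00314889 0.12      ] [0.55822604 0.00410053 0.11804468]
((222.8448486328125, 222.36207580566406), (32.56399917602539, 10.5045166015625), 23.198591232299805)
```

View pics/m.png

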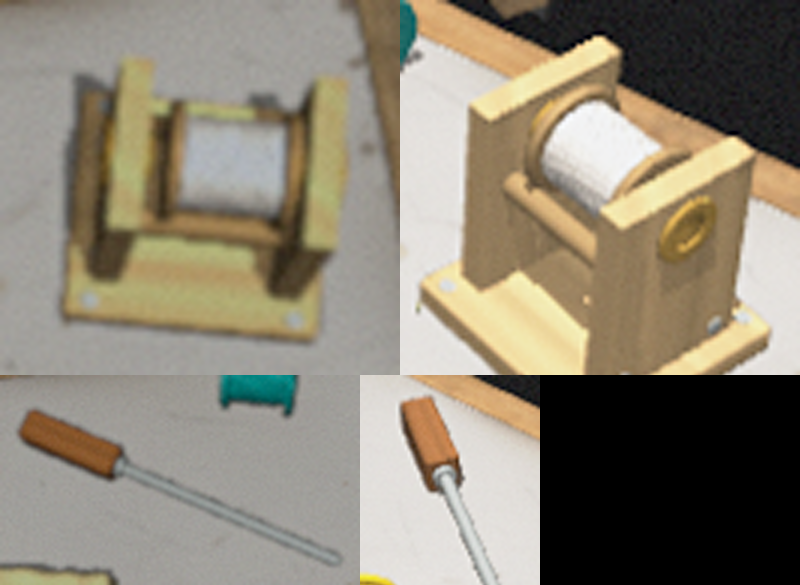

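The crop confirms both targets. The axle is an orange-brown wooden grip with a thin steel rod, and the spool between the cheeks is white. In the top image the cheek tops span (364.6,191.6)–(371.2,226.4) and (403.2,196)–(410,230).

```bash
cat >> h.py <<'E'
from scipy.spatial.transform import Rotation as Ro
def down(ang):
    "tool pointing down, tool x at world angle ang"
    x=np.array([np.cos(ang),np.sin(ang),0]); z=np.array([0,0,-1.]); return Ro.from_matrix(np.column_stack([x,np.cross(z,x),z])).as_rotvec()
E
python3 - <<'E'
import pickle,cv2,numpy as np
from h import *
from workcell import bot
d=pickle.load(open("c0.pkl","rb")); T,S=d["top"],d["scene"]
L=np.array([onz(T,340+u/5,180+v/5,.122) for u,v in((123,58),(156,58),(141,232),(105,232))])[:,:2]
Rr=np.array([onz(T,340+u/5,180+v/5,.122) for u,v in((316,80),(350,78),(335,250),(300,252))])[:,:2]
Ru=onz(T,340+65/5,180+319/5,.016),onz(T,340+318/5,180+339/5,.016)
print(L.round(4).tolist(),Rr.round(4).tolist(),L.mean(0),Rr.mean(0),Ru)
f=Ru[0]-Ru[1]
dd=L.mean(0)-Rr.mean(0); print("sep",np.hypot(*dd),"yaw deg",np.degrees(np.arctan2(-dd[0],dd[1])),np.degrees(np.arctan2(-f[0],f[1])),np.linalg.norm(f))
# scene right bushing flange: on plane of outer cheek
print("bushR scene@z.1",onz(S,340+(687-400)/4,225+229/4,.1))
M=Ro.from_rotvec(bot.current_tool_rot()).as_matrix(); print("tool x",M[:,0],"y",M[:,1])
g=np.array([.5257,.370]);a=np.arctan2(-.2164,-.0704)
for s in(0,np.pi):
    print(np.degrees(a+s),bot.inverse_kinematics([g[0],g[1],.17],down(a+s)),bot.inverse_kinematics([.555,.19,.1],down(-np.pi/2+s)))
s=min((0,np.pi),key=lambda s:abs(bot.inverse_kinematics([g[0],g[1],.17],down(a+s))[5]))
bot.goto([g[0],g[1],.2],down(a+s)); print(s,bot.current_clock())
c=bot.read_camera("wrist"); cv2.imwrite("pics/w1.png",c["pixels"]); pickle.dump(c,open("w1.pkl","wb"))
print("campos",-np.array(c["R"]).T@c["t"],np.array(c["R"])[2])
E
```

```text
[[0.6015, 0.0552], [0.6029, 0.041], [0.5253, 0.0414], [0.5238, 0.0567]] [[0.5999, -0.0284], [0.6022, -0.0429], [0.5256, -0.0413], [0.5232, -0.0265]] [0.56337541 0.0485777 ] [ 0.5627324 -0.0347764] (array([0.50692686, 0.06523494, 0.016     ]), array([ 0.50903749, -0.05267811,  0.016     ]))
sep 0.0833565722651232 yaw deg -0.44197891311225185 1.0254813197034847 0.11793192984480172
bushR scene@z.1 [ 0.56569629 -0.0411007   0.1       ]
tool x [-9.44131211e-01  3.29569586e-01  3.80904396e-04] y [ 0.32956854  0.94413015 -0.00168308]
-108.02092315912094 [ 4.25676602e-01  3.64598765e-01  1.43916013e+00 -4.44089210e-16
  1.33783376e+00 -2.40139161e+00] None
71.97907684087906 [ 4.25676602e-01  3.64598765e-01  1.43916013e+00 -8.88178420e-16
  1.33783376e+00  7.40201046e-01] [ 1.23995434e-01  2.99629667e-01  1.66756561e+00 -4.44089210e-16
  1.17439738e+00  1.23995434e-01]
3.141592653589793 1.5083
campos [0.54975768 0.44948887 0.37049618] [-0.08938042 -0.27652217 -0.95684201]
```

View pics/w1.png

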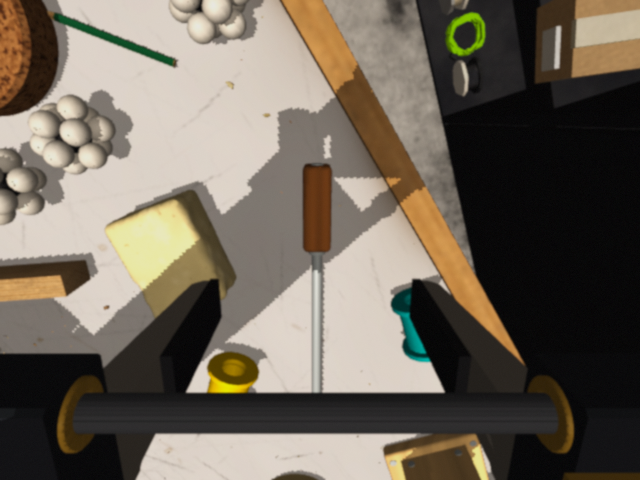

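Wrist view: the grip spans (317,165)–(317,250) and the rod runs straight down the picture, so the fingers are aligned with it. Next I refine the grip centre, grasp and lift.

Run:
```python
import pickle,cv2,numpy as np
from h import *
from workcell import bot
c=pickle.load(open("w1.pkl","rb"))
hsv=cv2.cvtColor(c["pixels"],cv2.COLOR_BGR2HSV); m=cv2.inRange(hsv,(3,120,40),(14,255,255)); m[:150]=0;m[265:]=0;m[:,:290]=0;m[:,345:]=0
x,y,w,h=cv2.boundingRect(cv2.findNonZero(m)); print(x,y,w,h)
# far end lower edge sees face; use rod-side end top edge (y+h) and far end top edge
P=[onz(c,x+w/2,y+h,.03),onz(c,x+w/2,y,.03)]
print(P,np.linalg.norm(P[0]-P[1]))
rod=[onz(c,317,v,.02) for v in (275,385)]; 
dirv=(rod[1]-rod[0])[:2]; print("rod angle",np.degrees(np.arctan2(dirv[1],dirv[0])),rod)
```

```text
303 165 28 87
[array([0.51518335, 0.33650034, 0.03      ]), array([0.53972133, 0.41280285, 0.03      ])] 0.0801510105569963
rod angle -107.82717146315173 [array([0.50689568, 0.31056839, 0.02      ]), array([0.46800399, 0.18963202, 0.02      ])]
```

Grip centre is (0.5275, 0.3747), direction -107.8°. Before grasping, I take one wrist look over the stand for its yaw and centre.

Run:
```python
import pickle,cv2,numpy as np
from h import *
from workcell import bot
bot.goto([.555,.02,.3],down(np.pi/2)); bot.hold(.2)
c=bot.read_camera("wrist"); cv2.imwrite("pics/w2.png",c["pixels"]); pickle.dump(c,open("w2.pkl","wb")); print(bot.current_clock())
for X in((.563,.049,.122),(.563,-.035,.122)): print(proj(c,X))
```

```text
3.175
[324.61702332 182.59869371]
[323.87098518 269.39486131]
```

View pics/w2.png

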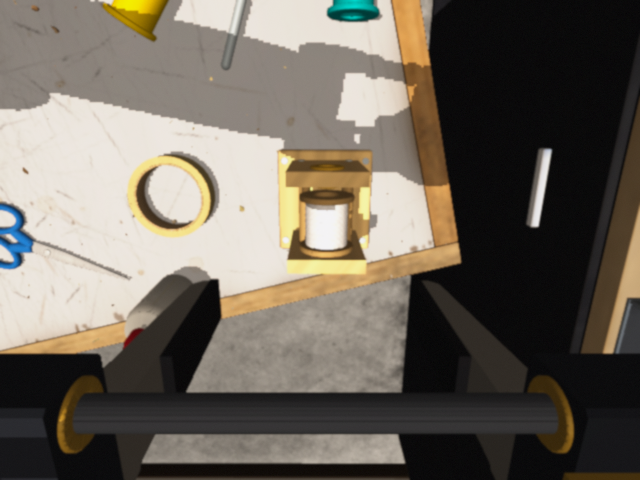

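Wrist view: the stand's base is at (278..371,150..250), the left cheek top near (328,182) and the right cheek top near (327,267). I enlarge it for the corners.

Run:
```python
import pickle,cv2
c=pickle.load(open("w2.pkl","rb")); p=c["pixels"][143:278,270:380]; cv2.imwrite("pics/w2c.png",cv2.resize(p,None,fx=4.4,fy=4.4,interpolation=cv2.INTER_CUBIC))
```

```text
(no output)
```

View pics/w2c.png

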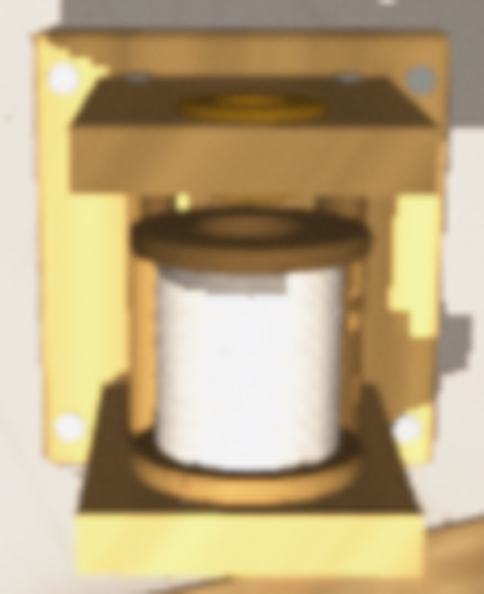

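Run:
```python
import pickle,cv2,numpy as np
from h import *
from workcell import bot
c=pickle.load(open("w2.pkl","rb"))
f=lambda P,z:np.array([onz(c,270+u/4.4-.4,143+v/4.4-.4,z)[:2] for u,v in P])
L=f(((71,125),(437,125),(436,193),(71,192)),.122);Rr=f(((78,513),(422,513),(424,577),(75,576)),.122)
B=f(((37,36),(449,36),(431,462),(46,462)),.016)
print(L.round(4).tolist(),Rr.round(4).tolist(),B.round(4).tolist())
l,r=L.mean(0),Rr.mean(0);d=l-r
print("L",l,"R",r,"base",B.mean(0),"sep",np.hypot(*d),"yaw",np.degrees(np.arctan2(-d[0],d[1])))
e=B[0]+B[1]-B[2]-B[3];print("yaw base",np.degrees(np.arctan2(-e[0],e[1])),[np.degrees(np.arctan2(q[1],q[0])) for q in(L[1]-L[0],L[2]-L[3],Rr[1]-Rr[0],Rr[2]-Rr[3],B[1]-B[0])])
# grasp
g=[.5275,.3747];q=down(np.radians(180-107.83))
bot.goto([*g,.09],q); bot.line_to([*g,.003],max_speed=.1)
bot.set_gripper(0.,30); print(bot.current_opening()*92,bot.current_grip_force())
bot.line_to([*g,.12],max_speed=.15); print(bot.current_opening()*92,bot.current_contact_force(),bot.current_clock())
```

```text
[[0.5281, 0.0593], [0.6025, 0.0594], [0.6029, 0.0455], [0.5278, 0.0457]] [[0.5279, -0.0246], [0.6028, -0.0245], [0.6038, -0.0395], [0.527, -0.0393]] [[0.5118, 0.069], [0.6194, 0.0691], [0.6195, -0.0482], [0.5112, -0.0483]]
L [0.56535805 0.05249787] R [ 0.56537515 -0.03195311] base [0.56545292 0.01038862] sep 0.08445097497503244 yaw 0.01159718469512913
yaw base -0.11791781489230323 [np.float64(0.0785422884350926), np.float64(-0.07893510124013874), np.float64(0.08046787319633711), np.float64(-0.09587068650724591), np.float64(0.07813583250196439)]
25.8709581387991 29.997600317001343
25.445408893880305 [ 0.41636711 -0.01877384 -1.55366973] 7.6583
```

The grasp is good (25.9 mm). The stand's axis is at x≈0.565 with yaw ≈0. I stage the axle in front of the left bushing and check its line in the fixed views.

Run:
```python
import pickle,cv2,numpy as np
from h import *
from workcell import bot
bot.goto([.5654,.335,.13],down(np.pi/2)); bot.line_to([.5654,.335,.088],max_speed=.1); bot.hold(.3)
print(bot.current_ee_pos(),bot.current_contact_force(),bot.current_clock())
d={n:bot.read_camera(n) for n in("top","scene","wrist")}; pickle.dump(d,open("c1.pkl","wb"))
def crop(c,x,y,w,h,k): return cv2.resize(c["pixels"][y:y+h,x:x+w],(w*k,h*k),interpolation=cv2.INTER_CUBIC)
for n in("top","scene"): print(n,[proj(d[n],np.array([.5654,y,.1])).round(1).tolist() for y in(.29,.105,.0524,-.0316,-.04)])
im=np.zeros((600,800,3),np.uint8); a=crop(d["top"],225,180,200,75,4); im[:300]=a; b=crop(d["scene"],265,175,200,75,4); b=crop(d["scene"],240,185,200,150,2)
im[300:,:400]=b; im[300:,400:]=cv2.resize(d["wrist"]["pixels"],(400,300)); cv2.imwrite("pics/m2.png",im)
```

```text
[0.56584072 0.33517615 0.08877267] [-1.06345696  0.37747294 -1.45973672] 8.9833
top [[255.7, 200.2], [339.7, 208.2], [363.7, 210.5], [402.0, 214.2], [405.8, 214.6]]
scene [[297.9, 191.9], [356.0, 238.1], [374.9, 253.1], [407.7, 279.2], [411.2, 282.0]]
```

View pics/m2.png

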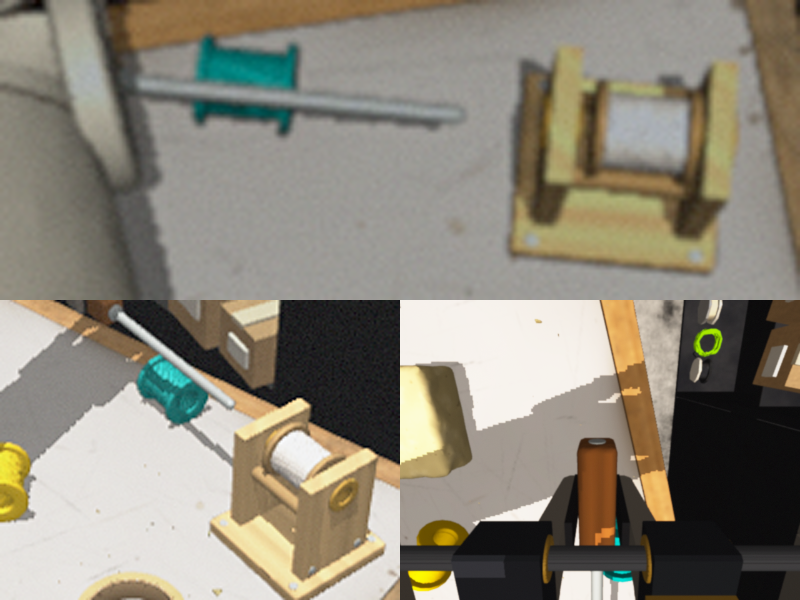

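The rod points at the left bushing: top tip ≈(340.4,208.1) against a predicted (339.7,208.2). I check its height and pitch in the scene view with pixel profiles.

Run:
```python
import pickle,cv2,numpy as np
from h import *
d=pickle.load(open("c1.pkl","rb"));d0=pickle.load(open("c0.pkl","rb"))
for n,us in(("scene",(304,312,320,328,336,344,352)),("top",(265,272,302,310,320,330))):
    c=d[n]
    # difference to the picture before the axle came: rod pixels only
    D=cv2.absdiff(c["pixels"],d0[n]["pixels"]).astype(int).sum(2)
    pl=np.array([proj(c,np.array([.5658,y,.1008])) for y in np.linspace(.29,.1,100)])
    for u in us:
        v=np.interp(u,pl[:,0],pl[:,1]); r=np.arange(int(v)-8,int(v)+9); print(n,u,round(v,1),r[0],D[r,u].tolist(), c["pixels"][r,u].sum(1).tolist())
```

```text
scene 304 196.2 188 [2, 13, 10, 13, 46, 237, 484, 606, 566, 494, 408, 223, 43, 27, 42, 123, 191] [86, 73, 88, 91, 36, 314, 585, 682, 645, 586, 481, 303, 139, 74, 99, 206, 282]
scene 312 202.6 194 [11, 22, 11, 20, 22, 182, 468, 573, 588, 548, 449, 318, 52, 176, 199, 196, 198] [95, 89, 80, 79, 65, 277, 571, 675, 663, 614, 535, 389, 203, 247, 306, 291, 307]
scene 320 208.9 200 [13, 35, 38, 6, 46, 71, 340, 523, 593, 549, 413, 77, 128, 49, 11, 5, 3] [89, 93, 124, 101, 60, 168, 428, 620, 673, 633, 567, 458, 377, 377, 321, 287, 430]
scene 328 215.3 207 [23, 6, 37, 13, 40, 224, 498, 545, 451, 373, 256, 151, 86, 6, 9, 5, 6] [83, 103, 93, 91, 65, 307, 591, 678, 654, 599, 496, 366, 382, 440, 442, 434, 431]
scene 336 221.7 213 [24, 18, 10, 7, 15, 51, 119, 159, 144, 141, 60, 122, 140, 10, 32, 11, 4] [99, 103, 88, 98, 38, 360, 586, 666, 659, 620, 546, 432, 317, 245, 256, 246, 234]
scene 344 228.0 220 [10, 14, 5, 5, 7, 69, 134, 151, 156, 149, 91, 70, 38, 12, 6, 2, 7] [91, 62, 336, 479, 520, 574, 641, 664, 641, 578, 485, 351, 360, 488, 586, 658, 684]
scene 352 234.4 226 [12, 4, 3, 7, 11, 38, 126, 16
[... 476 characters left out ...]

top 302 204.4 196 [8, 27, 19, 20, 22, 23, 44, 92, 18, 15, 113, 205, 195, 116, 22, 11, 13] [455, 441, 430, 440, 447, 449, 422, 383, 459, 464, 355, 263, 262, 353, 442, 453, 452]
top 310 205.1 197 [23, 18, 11, 22, 7, 13, 62, 53, 10, 18, 124, 218, 203, 122, 18, 17, 8] [431, 454, 460, 450, 461, 450, 413, 415, 461, 457, 342, 251, 261, 358, 442, 460, 460]
top 320 206.1 198 [12, 10, 31, 22, 13, 24, 50, 60, 24, 24, 144, 210, 126, 19, 3, 10, 12] [455, 459, 444, 459, 460, 453, 417, 414, 457, 456, 336, 259, 352, 454, 470, 459, 459]
top 330 207.0 199 [25, 9, 19, 19, 12, 21, 66, 54, 25, 28, 143, 217, 126, 26, 12, 15, 2] [450, 457, 443, 456, 465, 452, 420, 416, 454, 447, 344, 257, 352, 446, 463, 464, 467]
```

FK and both views agree within about 0.5 mm: scene rod centre rows are 196.1/215.1/234.3 against predicted 196.2/215.3/234.4. I insert along x=0.5648 in monitored steps.

```bash
cat > ins.py <<'E'
import numpy as np,sys
from h import *
from workcell import bot
def ins(x,z,ys,lim=6,sp=.05):
    f0=None
    for y in ys:
        bot.line_to([x,y,z],max_speed=sp); bot.hold(.1)
        f=np.array(bot.current_contact_force()); f0=f if f0 is None else f0
        print(y,np.round(bot.current_ee_pos(),4),(f-f0).round(2),np.round(bot.current_ft_torque(),2),round(bot.current_clock(),1))
        if np.abs(f-f0).max()>lim: print("STOP");break
E
python3 - <<'E'
from ins import *
ins(.5644,.0873,[.33,.31,.285,.27,.255,.24,.225,.21])
E
```

```text
0.33 [0.5644 0.3299 0.0873] [0. 0. 0.] [-0.07  0.06  0.01] 9.5
0.31 [0.5644 0.3101 0.0874] [ 0.12 -1.14 -0.23] [-0.04  0.07 -0.02] 10.1
0.285 [0.5644 0.2852 0.0873] [-0.47 -1.16  0.74] [-0.03  0.09  0.04] 10.9
0.27 [0.5644 0.27   0.0874] [ 0.49  0.11 -0.37] [-0.1   0.09 -0.02] 11.4
0.255 [0.5644 0.255  0.0873] [-0.02 -0.61  0.02] [-0.05  0.03 -0.03] 12.0
0.24 [0.5644 0.24   0.0874] [-0.07 -0.59  0.71] [-0.06  0.08  0.  ] 12.5
0.225 [0.5645 0.225  0.0874] [-0.32 -0.03 -0.27] [-0.05  0.03  0.03] 13.1
0.21 [0.5644 0.21   0.0874] [-0.32 -1.28 -0.69] [-0.01  0.03  0.03] 13.6
```

No contact through the first bushing and the spool, so I continue.

Run:
```python
from ins import *
import cv2
ins(.5646,.0877,[.205,.195,.185,.17,.153],sp=.04)
bot.hold(.5); print(bot.current_contact_force(),bot.current_grip_force(),bot.current_opening()*92)
d={n:bot.read_camera(n)["pixels"] for n in("top","scene")}
a=cv2.resize(d["top"][180:255,300:450],(750,375),interpolation=cv2.INTER_CUBIC)[:300]
b=cv2.resize(d["scene"][190:340,280:480],(400,300)); b2=cv2.resize(d["scene"][230:305,340:440],(400,300),interpolation=cv2.INTER_CUBIC)
cv2.imwrite("pics/m3.png",np.vstack([np.pad(a,((0,0),(0,50),(0,0))),np.hstack([b,b2])]))
```

```text
0.205 [0.5646 0.205  0.0877] [0. 0. 0.] [ 0.    0.02 -0.  ] 14.0
0.195 [0.5646 0.1949 0.0877] [ 0.42 -1.22 -0.65] [-0.07  0.03  0.08] 14.5
0.185 [0.5646 0.185  0.0877] [ 0.18 -0.39  0.8 ] [-0.12  0.1  -0.02] 15.0
0.17 [0.5646 0.17   0.0877] [ 0.42 -0.57 -0.4 ] [-0.04  0.06  0.03] 15.6
0.153 [0.5646 0.1531 0.0877] [ 0.23 -0.43 -0.24] [-0.06 -0.    0.03] 16.3
[ 0.81260766 -0.1346398  -1.26034122] 29.99750643968582 25.89068255012942
```

View pics/m3.png

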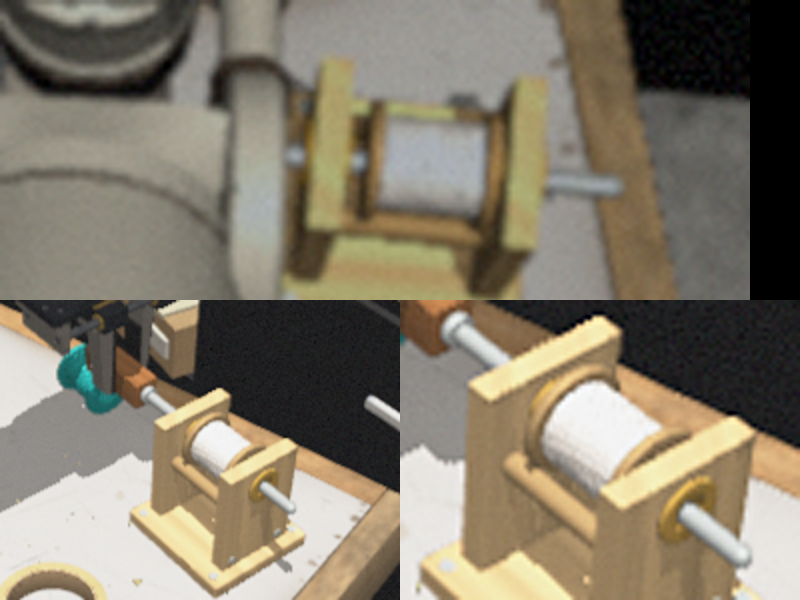

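The rod passes through both bushings and the spool. Its tip, near (742,550) in the lower-right crop, stands about 3.5 cm out, the spool is still on its bars, and contact force is negligible. I hand it in.

```bash
python3 -c "
from workcell import bot
print(bot.job_done(), bot.current_clock())"
```

```text
the job is handed in; nothing more can be done
the job is handed in; nothing more can be done
```

I threaded the axle through both bushings and the spool and handed the job in at about 17 s: the tip stands about 3.5 cm out, I still hold the grip with almost no contact force, the spool is on its bars, and nothing else was touched.

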